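Scoop two gold bands from under the bench shelf onto the scale

TASK

Two gold bands have rolled under the low clear shelf on the jeweller's bench. Lift the scoop out of its stand by the sides of its pan, lay it flat on the bench and let go, then take it again by the handle and slide it flat under the shelf's front lip until both bands have ridden up onto the pan against the back board. Draw it out with the bands on it and set it down level on the middle of the scale's platform, both bands still lying in the pan, without disturbing the flask, the tape or the graver.

Things in the scene. Friction and masses are not known exactly. Their poses are not given: they have to be found in the camera images.
- scoop_pan (a point): Steel scoop, about 0.15 kg: open-fronted pan 75 mm long (x), 66 mm wide outside (y), floor and 18 mm high side and back walls 2 mm thick. Point: middle of the pan, 9 mm above its underside; x to the open mouth (front edge 37.5 mm ahead), handle at -x, z up. Balance point 20 mm behind here. In the stand only the pan can be gripped, across its side walls.
- scoop_grip (a point): Point on the axis of the scoop's handle, 110 mm behind the pan's centre, 24 mm above the level of the pan's underside. The handle is a flat-sided dark wooden bar 14 mm wide (y), 15 mm high, running along the scoop's x from 66 to 165 mm behind the pan's centre. Axes as the scoop's.
- scoop_mouth (a point): Middle of the scoop's front edge, at the level of the pan's underside. Axes as the scoop's.
- stand_rest (a point): Fixed wooden stand. Point: middle of its rest, 30 mm above the bench, on which the pan lies; rest 64 mm (x) by 40 mm wide, so the pan overhangs 13 mm each side. x as the scoop's in the stand. From x = -55 to -175 mm a block 50 mm wide, 68 mm above the bench, holds the handle in a 20 mm wide groove open at the top: lift straight up 30 mm or more to free it.
- shelf_lip (a point): Fixed low shelf with clear acrylic top, 224 mm wide (y), 200 mm clear between its side panels, closed by a back board. Point: middle of the front lip's lower edge, 43 mm above the bench; x points level in under the shelf, z up. Back board's front face at x = 100 mm. Top's upper face 62 mm, underside behind the lip 56 mm above the bench.
- band_large_center (a point): Centre of the larger gold band lying flat: 23 mm outside diameter, 8 mm high (point 4 mm up), rounded outer edge. Lies on the bench under the shelf on a paper-thin grey lining, up to 30 mm clear of the back board; seen through the clear top.
- band_small_center (a point): Centre of the smaller gold band lying flat: 20 mm outside diameter, 8 mm high (point 4 mm up), rounded outer edge. Lies 24 to 28 mm to the larger one's +y side in the shelf's axes; both fit side by side in the pan (62 mm wide inside). Pressed to the back board by the scoop's front edge, bands climb onto the pan at a few newtons.
- scale_top (a point): Middle of the fixed bench scale's steel platform, 40 mm above the bench; platform 130 mm (x) by 140 mm (y), display on its -x side, lower than the platform.
- flask_center (a point): Bystander: amber glass bottle 60 mm in diameter, 125 mm tall; its point 60 mm above its underside.
- tape_center (a point): Bystander: roll of white tape lying flat, 90 mm in diameter, 24 mm high; its centre.
- graver_center (a point): Bystander: graver with a wooden handle, 160 mm long along its x, 26 mm thick, lying on the bench; its middle.
Mind the look-alikes: they are no part of the job. There is more than one size of the part that bears scoop_pan; the job needs the larger.

How it is judged:
By the outcome, as a careful person would: the job done as asked, in the order asked, and still so for the second after the job is handed in, with the robot touching nothing.
It also fails if it takes over 67 s, if anything falls off the work surface, if the arm or the gripper's body presses on something with over 40 N, if the wrist force passes 120 N, or if a joint passes its speed limit or range.

ROBOT

A 7-joint arm with a two-finger parallel gripper is mounted at the origin on the work surface. World frame = base frame: x ahead of the robot, y to its left, z up, the work surface at z = 0. Lengths are in m, angles in rad, forces in N, time in s.
With the tool pointing down it reaches from about 0.425 to 0.875 m from the base axis. Payload 9.9 kg.
Tool frame: the origin (TCP) lies at the very end of the fingers, on their centre line; the grasp point (between the pads) lies 19 mm behind it (grasp_offset is the distance from the TCP to the grasp point, in m); z points along the fingers, y is the line along which they close (so a half turn about z gives the same grasp; the last joint's range is limited). The gripper opens to 85 mm and grips with 20 to 120 N. Pads are 22 mm wide; open, the fingers measure 114 mm over their backs; the gripper's body (76 mm by 85 mm) begins 54 mm behind the grasp point. The pads swing forward as they close: fully open they stand 13 mm farther back than shut.
Start: joints at [1.06, 0.576, 0.025, 1.437, -0.015, 1.129, -0.057], TCP at [0.279, -0.614, 0.231] pointing down, gripper open.
Joint ranges: [-2.76, 2.76], [-0.34, 2.15], [-1.52, 1.57], [0.19, 2.46], [-1.09, 4.23], [0.17, 1.99], [-2.82, 2.82]. Speed limits (rad/s): [2.22, 2.22, 3.01, 3.01, 3.14, 3.14, 3.14].

INTERFACE

Orientations are given as [roll, pitch, yaw] about the fixed x, y, z axes, in that order (R = Rz(yaw) Ry(pitch) Rx(roll)).
In Python, from rig import goto, line_to, set_joints, move_gripper, sleep, solve_ik, get_obs, grab_frame, get_calibration, IKError, hand_in, grasp_offset gives the robot as it stands. Calls block until the motion is done:
- goto(position, orientation): joint-space move of the TCP to a pose.
- line_to(position, rotation=None, vel=0.15, f_stop=None): straight line of the TCP; rotation=None keeps the orientation; vel is the mean speed in m/s. With f_stop (N) it stops when the force on the tool has changed by that much, and returns True; else False.
- set_joints(angles): joint-space move.
- move_gripper(opening, grip_force=None): finger opening in m; grip_force is the grip in N (None keeps the last); returns when the fingers have stopped.
- sleep(seconds).
- solve_ik(position, orientation): joint angles nearest the present ones, or None.
- get_obs(): the state.
- grab_frame(name): name is "scene" or "side" or "wrist"; returns the picture (480x640x3 uint8, red, green, blue); there is no depth.
- get_calibration(name): a dict with "fx", "fy", "cx", "cy" (pixels), "dist" ([k1, k2, p1, p2, k3] as OpenCV has them; the pictures are not rectified), "rvec" (rotation vector, rad) and "tvec" (3), from world to camera coordinates, as OpenCV has them. Camera axes: x right, y down, z forward; pixel columns grow to the right and rows downward; lengths in m; the calibration is good to about 2 mm. A picture is of the moment at which its call begins: read the wrist's pose just before it. get_calibration takes no time and is no camera call; for the wrist camera it gives the pose at the moment of the call.
A pose or a line that the arm cannot do raises IKError and nothing moves.
- hand_in(): hands the job in; it is judged then, once.
The state is a dict: "t": time; "q": joint angles; "qvel": joint speeds; "joint_torque": joint torques, N m; "eef_pos": TCP position; "orientation": TCP orientation; "wrist_force": force on the tool from outside, world axes, zero at the start; "torque": the same for the moment, N m; "width": finger opening in m; "grip_force": force on a finger pad.
Only numpy, scipy, OpenCV 4.12 (cv2) and the standard library are available. Lean on these libraries where they do the work, as an engineer would, in place of code of your own. Each camera call takes 0.05 s, during which the arm holds its last target. There are 200 camera calls.

## Working session

There is one attempt and no reset: what is moved stays moved. The work goes in short steps, each a Python script; the robot and the scene stay as the last script left them, time stands still between calls to the robot, and variables do not carry over. Pictures are saved under pics/ and viewed, at most 10 in all, crops included, and the job is handed in when it is done.

```bash
mkdir -p pics; ls
python3 - <<'E'
from rig import *
import cv2,numpy as np
for n in("scene","side"):
    im=grab_frame(n); cv2.imwrite(f"pics/{n}0.png",im[:,:,::-1]); 
    c=get_calibration(n); R=cv2.Rodrigues(np.array(c["rvec"]))[0]; print(n,c,-R.T@np.array(c["tvec"]).ravel())
o=get_obs();print(o["t"],o["orientation"],grasp_offset)
E
```

```text
pics
scene {'fx': 435.6093986691358, 'fy': 435.6093986691358, 'cx': 321.5502989048414, 'cy': 240.62354295805258, 'dist': array([-0.07461784,  0.        ,  0.        ,  0.        ,  0.        ]), 'rvec': array([ 0.80046995,  2.66034861, -0.98746572]), 'tvec': array([ 0.42038742, -0.21340046,  1.33296683])} [0.91204821 0.63239378 0.8759635 ]
side {'fx': 554.7104353946777, 'fy': 554.7104353946777, 'cx': 312.0753851689391, 'cy': 230.50390286249606, 'dist': array([0.052101, 0.      , 0.      , 0.      , 0.      ]), 'rvec': array([ 0.72894486, -2.45969579,  1.25471565]), 'tvec': array([0.46899571, 0.20886796, 0.99007187])} [-0.0037238   0.81978419  0.75615151]
0.1 [-3.14012286e+00  6.25976762e-05  4.26776664e-01] 0.0187
```

View pics/scene0.png

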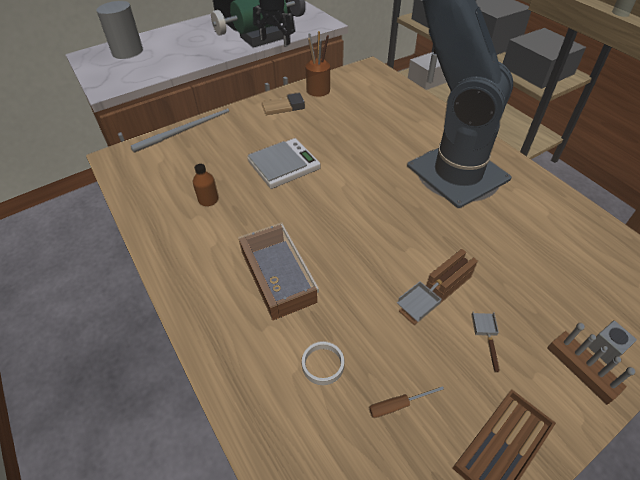

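View pics/side0.png

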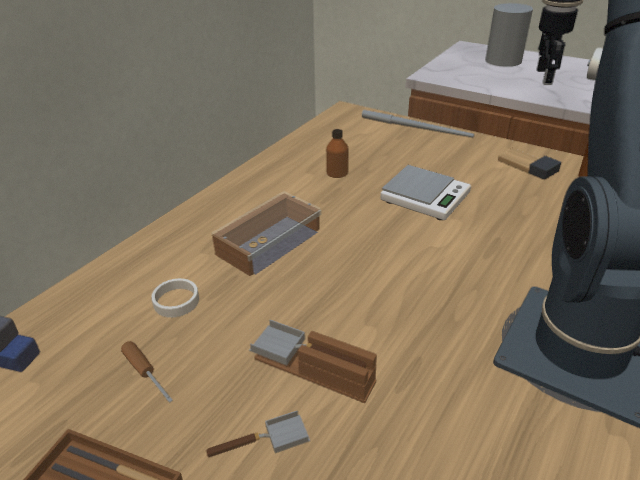

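Two scoops are visible: one in the stand (scene ~420,300; side ~280,342) and a smaller one lying on the bench (scene ~485,325; side ~288,430). The stand scoop fits the description, since it is larger and has its handle in the groove. The shelf is at scene (278,272), with the bands at (275,284). The scale is at (280,160), the flask at (205,187), the tape at (322,362) and the graver at (405,402). I'll confirm with one enlarged composite.

```bash
cat > h.py <<'E'
from rig import *
import cv2,numpy as np
def ray(n,uv,c=None):
    c=c or get_calibration(n); K=np.array([[c["fx"],0,c["cx"]],[0,c["fy"],c["cy"]],[0,0,1]])
    R=cv2.Rodrigues(np.array(c["rvec"]))[0]
    p=cv2.undistortPoints(np.array(uv,float).reshape(-1,1,2),K,np.array(c["dist"]))[:,0]
    d=np.c_[p,np.ones(len(p))]@R
    return -R.T@np.array(c["tvec"]).ravel(),d
def plane(n,uv,z,c=None):
    o,d=ray(n,uv,c); return o+d*((z-o[2])/d[:,2])[:,None]
def tri(u1,u2,n1="scene",n2="side"):
    o1,d1=ray(n1,u1);o2,d2=ray(n2,u2);P=[]
    for a,b in zip(d1,d2):
        s=np.linalg.lstsq(np.c_[a,-b],o2-o1,rcond=None)[0];P.append((o1+s[0]*a+o2+s[1]*b)/2)
    return np.array(P)
def proj(n,P,c=None):
    c=c or get_calibration(n); K=np.array([[c["fx"],0,c["cx"]],[0,c["fy"],c["cy"]],[0,0,1]])
    return cv2.projectPoints(np.array(P,float).reshape(-1,3),np.array(c["rvec"]),np.array(c["tvec"]),K,np.array(c["dist"]))[0][:,0]
E
python3 - <<'E'
import cv2,numpy as np
a=cv2.imread("pics/scene0.png");b=cv2.imread("pics/side0.png")
def c(i,x,y):
    return cv2.resize(i[y:y+100,x:x+133],(400,300),interpolation=cv2.INTER_CUBIC)
cv2.imwrite("pics/comp.png",np.vstack([np.hstack([c(a,380,242),c(a,212,220)]),np.hstack([c(b,246,312),c(b,204,187)])]))
E
```

```text
(no output)
```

View pics/comp.png

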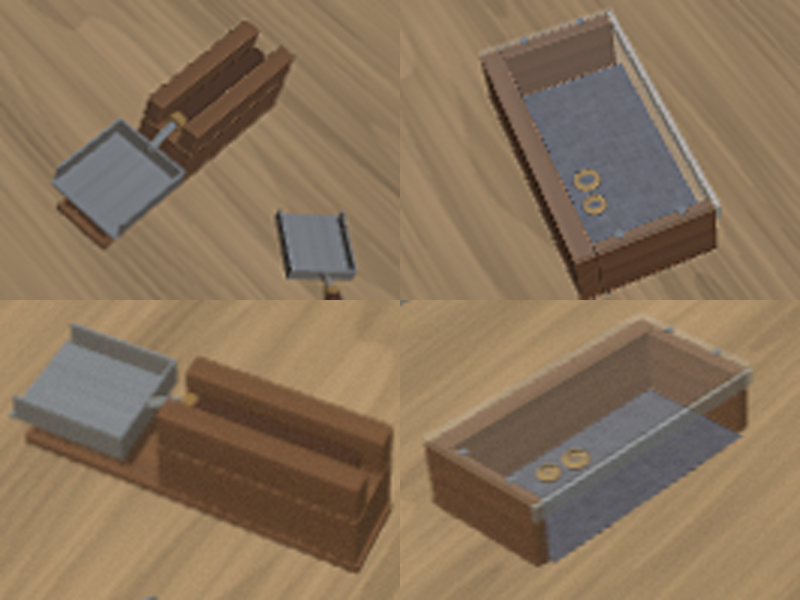

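The composite confirms it: the stand scoop's pan (crop 118,178) is clearly larger than the bench look-alike (315,245). The shelf's clear front lip runs (612,12)–(718,210) in the scene crop, and its mouth faces the robot. The bands are at (586,180) and (595,204).

Run:
```python
from h import *
np.set_printoptions(precision=4,suppress=True)
def s(p,ox,oy,x0,y0): return [((a-ox+.5)/400*133-.5+x0,(b-oy+.5)/3-.5+y0) for a,b in p]
S1=lambda p:s(p,0,0,380,242); S2=lambda p:s(p,400,0,212,220)
D1=lambda p:s(p,0,300,246,312); D2=lambda p:s(p,400,300,204,187)
print("block side",plane("side",D1([(192,359),(392,428),(163,404),(365,484)]),.068))
print("block scene",plane("scene",S1([(246,22),(293,52),(150,104)]),.068))
print("pan walltop scene backL,backR",plane("scene",S1([(120,121),(184,173)]),.048))
print("pan mouth scene",plane("scene",S1([(55,184),(113,237)]),.031))
print("pan walltop side",plane("side",D1([(75,326),(178,362),(124,436),(14,398)]),.048))
print("shelf lip top scene",plane("scene",S2([(612,12),(719,212)]),.062))
print("shelf lip top side",plane("side",D2([(536,511),(749,373)]),.062))
print("shelf back outer scene",plane("scene",S2([(482,55),(582,262)]),.062), "side",plane("side",D2([(427,442),(648,320)]),.062))
def refr(n,uv,z):  # through 6mm acrylic flat: ignored
    return plane(n,uv,z)
print("bands scene",refr("scene",S2([(586,180),(595,204)]),.006),"side",refr("side",D2([(575,458),(547,473)]),.006))
# colour masks
for n in("scene","side"):
    im=cv2.imread(f"pics/{n}0.png"); h=cv2.cvtColor(im,cv2.COLOR_BGR2HSV)
    x0,y0,x1,y1=(240,130,325,190) if n=="scene" else (375,160,475,220)
    r=im[y0:y1,x0:x1].astype(int); m=((r.max(2)-r.min(2)<25)&(r.mean(2)>90)&(r.mean(2)<175)).astype(np.uint8)
    m=cv2.morphologyEx(m,cv2.MORPH_OPEN,np.ones((3,3)))
    k,l,st,ce=cv2.connectedComponentsWithStats(m); i=1+st[1:,4].argmax()
    cs=cv2.findContours((l==i).astype(np.uint8),0,1)[0][0]; q=cv2.minAreaRect(cs)
    ap=cv2.approxPolyDP(cs,.05*cv2.arcLength(cs,True),True)[:,0]+[x0,y0]
    print(n,"scale",st[i,4],ap.tolist()); print(plane(n,ap,.04), plane(n,[ce[i]+[x0,y0]],.04))
print("flask",plane("scene",[(207,200)],0.01),plane("side",[(337,172)],.01),"tape",plane("scene",[(323,362)],.012),plane("side",[(176,298)],.012),"graver",plane("scene",[(375,410),(443,388)],.01))
```

```text
block side [[0.3841 0.2746 0.068 ]
 [0.265  0.259  0.068 ]
 [0.3787 0.3112 0.068 ]
 [0.2587 0.3001 0.068 ]]
block scene [[0.2694 0.2603 0.068 ]
 [0.2604 0.3033 0.068 ]
 [0.3895 0.2777 0.068 ]]
pan walltop scene backL,backR [[0.4069 0.268  0.048 ]
 [0.3988 0.3309 0.048 ]]
pan mouth scene [[0.4768 0.2771 0.031 ]
 [0.4707 0.3367 0.031 ]]
pan walltop side [[0.4694 0.2737 0.048 ]
 [0.4009 0.2651 0.048 ]
 [0.3946 0.3274 0.048 ]
 [0.4639 0.3381 0.048 ]]
shelf lip top scene [[ 0.5855 -0.057   0.062 ]
 [ 0.6211  0.1643  0.062 ]]
shelf lip top side [[ 0.6063  0.1645  0.062 ]
 [ 0.5761 -0.0521  0.062 ]]
shelf back outer scene [[ 0.6993 -0.0748  0.062 ]
 [ 0.7279  0.146   0.062 ]] side [[ 0.7229  0.1436  0.062 ]
 [ 0.6856 -0.0738  0.062 ]]
bands scene [[0.6742 0.0459 0.006 ]
 [0.6798 0.0706 0.006 ]] side [[0.6715 0.0451 0.006 ]
 [0.6777 0.0712 0.006 ]]
scene scale 1673 [[248, 155], [270, 187], [319, 168], [270, 184], [305, 162], [286, 142]]
[[ 0.5205 -0.3833  0.04  ]
 [ 0.5345 -0.218   0.04  ]
 [ 0.3737 -0.21    0.04  ]
 [ 0.5284 -0.2292  0.04  ]
 [ 0.3934 -0.2567  0.04  ]
 [ 0.3909 -0.3744  0.04  ]] [[ 0.463  -0.2964  0.04  ]]
side scale 1634 [[383, 190], [429, 204], [452, 177], [407, 165]]
[[ 0.513  -0.2396  0.04  ]
 [ 0.3918 -0.2397  0.04  ]
 [ 0.3946 -0.3855  0.04  ]
 [ 0.5183 -0.3839  0.04  ]] [[ 0.4532 -0.3087  0.04  ]]
flask [[ 0.6983 -0.302   0.01  ]] [[ 0.6838 -0.302   0.01  ]] tape [[0.6936 0.295  0.012 ]] [[0.6901 0.2965 0.012 ]] graver [[0.6638 0.4368 0.01  ]
 [0.5205 0.4792 0.01  ]]
```

Run:
```python
from h import *
y=.125; x=np.array([np.cos(y),np.sin(y)]); p=np.array([.435,.302])-.016*x
goto([p[0],p[1],.2],[np.pi,0,y])
c=get_calibration("wrist");im=grab_frame("wrist")
np.save("w1.npy",c,allow_pickle=True)
cv2.imwrite("pics/w1.png",im[:,:,::-1]); o=get_obs();print(o["t"],o["eef_pos"],o["orientation"])
P=[.435,.302]
c3=np.array([[P[0]+a*x[0]-b*x[1],P[1]+a*x[1]+b*x[0],z] for a,b,z in[(0,0,.032),(37.5e-3,.033,.03),(37.5e-3,-.033,.03),(-37.5e-3,.033,.048),(-37.5e-3,-.033,.048)]])
print(proj("wrist",c3,c))
```

```text
3.3833 [0.41953926 0.29948905 0.19990225] [3.14132093e+00 8.83233420e-05 1.23971161e-01]
[[319.71383325 212.69848411]
 [283.00100682 171.24762988]
 [356.28438203 171.14151637]
 [283.41299352 256.7307939 ]
 [356.10866586 256.63734454]]
```

View pics/w1.png

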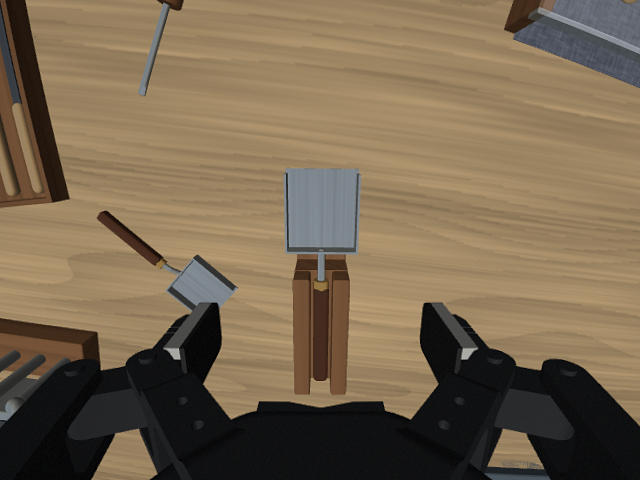

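The wrist view shows the stand scoop's pan with corners (285,169)–(358,253), only about 2 mm from the prediction, and the handle straight behind it. Gripping now.

Run:
```python
from h import *
y=.115; x=np.array([np.cos(y),np.sin(y)]); p=np.array([.4375,.300])-.015*x
R=[np.pi,0,y]
print(line_to([p[0],p[1],.05],R,vel=.2)); 
print(line_to([p[0],p[1],.027],R,vel=.08,f_stop=15)); print(get_obs()["wrist_force"],get_obs()["eef_pos"])
move_gripper(.05,50); o=get_obs(); print(o["width"],o["grip_force"],o["wrist_force"])
line_to([p[0],p[1],.105],R,vel=.1)
o=get_obs(); print(o["t"],o["width"],o["grip_force"],o["wrist_force"],o["torque"])
im=grab_frame("wrist");im2=grab_frame("side")
cv2.imwrite("pics/w2.png",np.hstack([cv2.resize(im[100:420,160:480],(400,400)),cv2.resize(im2[220:420,220:420],(400,400))])[:,:,::-1])
for g in [(.42,0),(.425,0),(.43,0)]:
    t=-.149; b=np.array([.676,.058]); d=np.array([np.cos(t),np.sin(t)]); gr=b-d*((b[0]-g[0])/d[0])
    print(gr,solve_ik([*gr,.006],[np.pi,0,t]) is not None, solve_ik([*gr,.15],[np.pi,0,t]) is not None)
```

```text
False
False
[ 0.42245267 -0.94948439  0.96270331] [0.42269785 0.29845345 0.02742684]
0.06506022789418732 54.671019315719604 [-1.71081176 -1.15089718  8.03184023]
5.9833 0.06481199094077258 55.30054807662964 [ 0.52661951 -0.16520496 -2.00062347] [-0.00727111  0.00933145 -0.0163567 ]
[0.42       0.09642881] True True
[0.425      0.09567825] True True
[0.43       0.09492768] True True
```

View pics/w2.png

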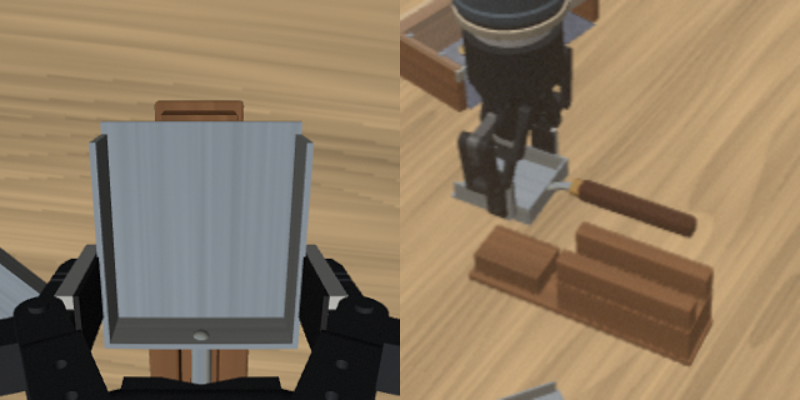

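The scoop is held level, free of the stand. Next I lay it on the shelf approach line.

Run:
```python
from h import *
np.set_printoptions(precision=4,suppress=True)
t=-.149; d=np.array([np.cos(t),np.sin(t)]); p=np.array([.425,.0957])+.095*d; R=[np.pi,0,t]
goto([*p,.105],R)
line_to([*p,.012],R,vel=.12)
print(line_to([*p,-.003],R,vel=.03,f_stop=5)); o=get_obs(); print(o["eef_pos"],o["wrist_force"])
move_gripper(.085); 
line_to([*p,.06],R,vel=.12)
g=np.array([.425,.0957])
goto([*g,.14],R)
c=get_calibration("wrist");im=grab_frame("wrist");np.save("w3.npy",c,allow_pickle=True)
o=get_obs(); print(o["t"],o["eef_pos"],o["width"])
cv2.imwrite("pics/w3.png",im[:,:,::-1])
```

```text
True
[ 0.519   0.0814 -0.002 ] [-0.7884 -0.8464  7.9582]
10.0583 [0.4254 0.0955 0.1395] 0.08512230023260547
```

View pics/w3.png

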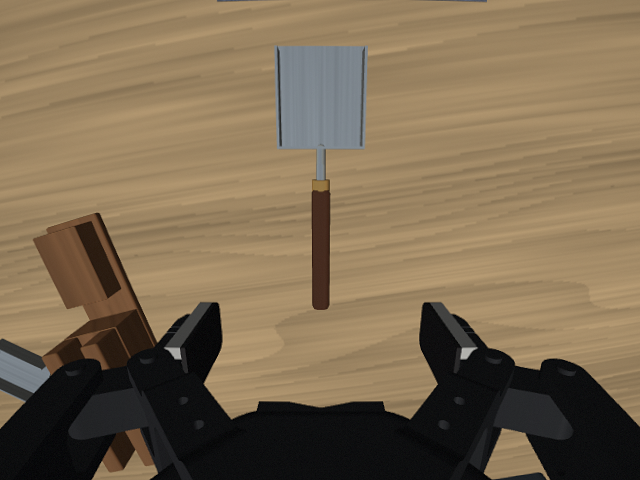

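The scoop lies flat at (321,97) with its handle straight below, and the lip edge at row ~1 is parallel to it. One look down at the shelf before pushing.

Run:
```python
from h import *
t=-.149; R=[np.pi,0,t]
goto([.56,.0757,.24],R)
c=get_calibration("wrist");im=grab_frame("wrist");np.save("w4.npy",c,allow_pickle=True)
print(get_obs()["t"],get_obs()["eef_pos"])
cv2.imwrite("pics/w4.png",im[:,:,::-1])
```

```text
10.825 [0.55831753 0.07590432 0.23814105]
```

View pics/w4.png

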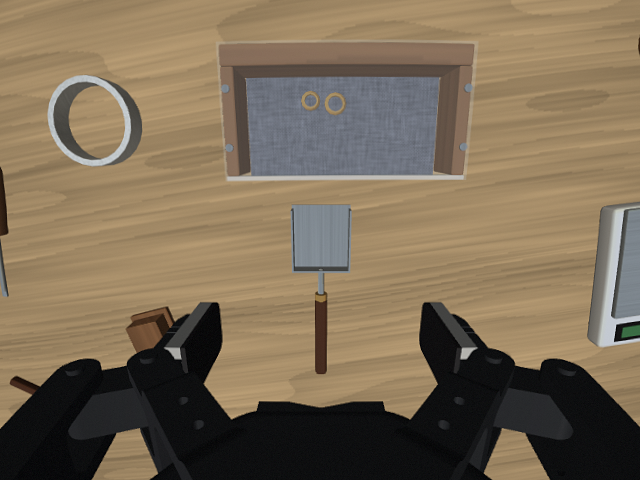

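The wrist view shows the bands at (310,101) and (335,103), the lip at row ~178 and level, the back board's foot at row ~77, and the scoop's mouth at (321,205). Converting these to world coordinates.

Run:
```python
from h import *
np.set_printoptions(precision=4,suppress=True)
c=np.load("w4.npy",allow_pickle=True).item()
im=cv2.imread("pics/w4.png");h=cv2.cvtColor(im[85:118,295:352],cv2.COLOR_BGR2HSV)
m=((h[:,:,1]>90)&(h[:,:,0]>8)&(h[:,:,0]<35)).astype(np.uint8)
n,l,st,ce=cv2.connectedComponentsWithStats(m); uv=[ce[i]+[295,85] for i in range(1,n) if st[i,4]>20]; print(uv)
t=-.149; d=np.array([np.cos(t),np.sin(t)]); q=np.array([-d[1],d[0]])
for name,u,z in[("bands",uv,.006),("lip top",[(228,179),(464,177.5)],.062),("back foot",[(246,77.5),(440,77)],0),("mouth",[(292.5,206),(350,205.5)],.002),("handle end",[(321,373)],.02)]:
    P=plane("wrist",u,z,c); print(name,P,"s",(P[:,:2]-[.425,.0957])@d,"lat",(P[:,:2]-[.425,.0957])@q)
```

```text
[array([310.163 ,  99.9259]), array([334.4   , 102.9867])]
bands [[0.6801 0.0684 0.006 ]
 [0.6735 0.0441 0.006 ]] s [0.2563 0.2534] lat [ 0.0108 -0.0141]
lip top [[ 0.6164  0.1539  0.062 ]
 [ 0.5856 -0.0632  0.062 ]] s [0.1807 0.1824] lat [ 0.0859 -0.1333]
back foot [[ 0.7128  0.1305  0.    ]
 [ 0.6841 -0.0682  0.    ]] s [0.2794 0.2806] lat [ 0.0771 -0.1236]
mouth [[0.5738 0.1053 0.002 ]
 [0.5647 0.0415 0.002 ]] s [0.1457 0.1462] lat [ 0.0316 -0.0328]
handle end [[0.3654 0.1043 0.02  ]] s [-0.0602] lat [-0.0004]
```

Run:
```python
from h import *
np.set_printoptions(precision=4,suppress=True)
t=-.146; d=np.array([np.cos(t),np.sin(t)]); q=np.array([-d[1],d[0]]); R=[np.pi,0,t]
O=np.array([.425,.0957]); P=lambda s,l,z:[*(O+s*d+l*q),z]
goto(P(-.0015,-.0005,.11),R)
line_to(P(-.0015,-.0005,.006),R,vel=.12,f_stop=15)
o=get_obs();print(o["eef_pos"],o["wrist_force"])
move_gripper(.005,80); o=get_obs();print(o["t"],o["width"],o["grip_force"],o["wrist_force"])
z=.0055
print(line_to(P(.085,-.002,z),R,vel=.1,f_stop=20)); o=get_obs();print(o["eef_pos"],o["wrist_force"])
hit=line_to(P(.138,-.002,z),R,vel=.04,f_stop=14); o=get_obs();print(hit,o["t"],o["eef_pos"],(o["eef_pos"][:2]-O)@d,o["wrist_force"])
im=grab_frame("side");im2=grab_frame("scene")
cv2.imwrite("pics/p1.png",np.hstack([cv2.resize(im[180:280,200:333],(400,300),interpolation=2),cv2.resize(im2[215:315,212:345],(400,300),interpolation=2)])[:,:,::-1])
```

```text
[0.4239 0.0956 0.0063] [ 0.1273  0.0755 -0.2262]
13.275 0.012653660359382844 77.96368718147278 [-0.2869  0.3642  1.3934]
False
[0.5096 0.0813 0.0057] [ 1.6653 -0.5517  2.7874]
True 15.375 [0.5538 0.0749 0.0054] 0.13043759517938047 [-0.9958  0.18    6.3784]
```

View pics/p1.png

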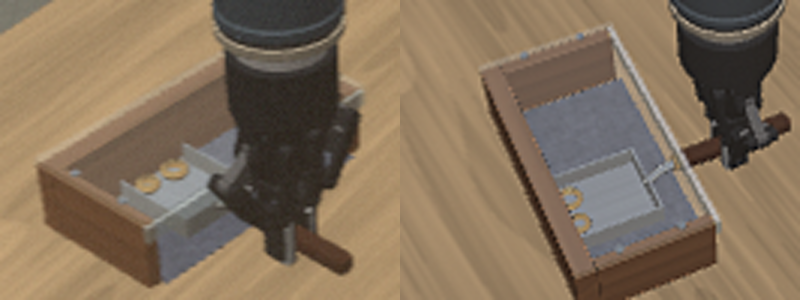

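Both bands are at the pan's mouth by the back board (side crop 148,185 and 175,170) and may be only partly aboard. I'll press a little further to make sure the mouth meets the board.

Run:
```python
from h import *
np.set_printoptions(precision=4,suppress=True)
t=-.146; d=np.array([np.cos(t),np.sin(t)]); q=np.array([-d[1],d[0]]); R=[np.pi,0,t]
O=np.array([.425,.0957]); P=lambda s,l,z:[*(O+s*d+l*q),z]
for k in range(2):
    hit=line_to(P(.143,-.002,.0052),R,vel=.02,f_stop=26); o=get_obs();print(hit,o["t"],(o["eef_pos"][:2]-O)@d,o["eef_pos"][2],o["wrist_force"],o["width"])
    if hit: break
im=grab_frame("side");im2=grab_frame("scene")
cv2.imwrite("pics/p2.png",np.hstack([cv2.resize(im[215:265,220:287],(400,300),interpolation=2),cv2.resize(im2[255:305,250:317],(400,300),interpolation=2)])[:,:,::-1])
```

```text
True 15.8417 0.13027567252542063 0.005143013128532825 [-3.8152 -1.2064 10.1914] 0.012349312571594624
```

View pics/p2.png

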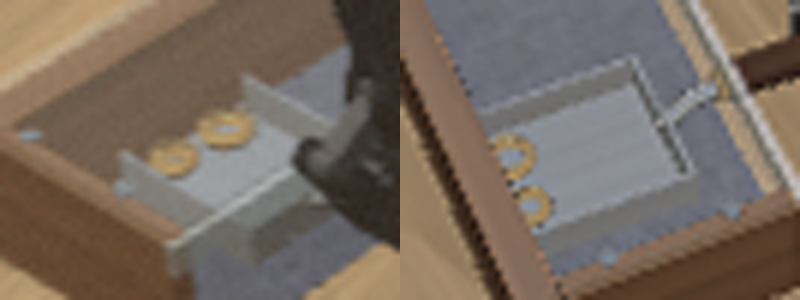

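Both bands now sit on the pan floor (side crop 174,158 and 226,128) with the mouth stopped firmly at the board. Drawing it out gently.

Run:
```python
from h import *
np.set_printoptions(precision=4,suppress=True)
t=-.146; d=np.array([np.cos(t),np.sin(t)]); q=np.array([-d[1],d[0]]); R=[np.pi,0,t]
O=np.array([.425,.0957]); P=lambda s,l,z:[*(O+s*d+l*q),z]
move_gripper(.005,110)
line_to(P(.11,-.002,.0057),R,vel=.03); line_to(P(-.002,-.002,.006),R,vel=.05)
line_to(P(-.002,-.002,.10),R,vel=.06)
o=get_obs();print(o["t"],o["eef_pos"],o["orientation"],o["wrist_force"],o["width"])
im=grab_frame("wrist");cv2.imwrite("pics/p3.png",im[:360,120:520,::-1])
for p,y in[((.46,-.10),-.1),((.352,-.312),0)]:
  for z in(.10,.046): print(p,z,solve_ik([*p,z],[np.pi,0,y]))
```

```text
21.1167 [0.4226 0.094  0.0997] [ 3.1414  0.0005 -0.1459] [-0.0433 -0.1385 -2.0788] 0.011887752217663123
(0.46, -0.1) 0.1 [ 0.5416  0.5102 -0.6095  2.1075  0.4738  0.6594 -2.0614]
(0.46, -0.1) 0.046 [ 0.4718  0.594  -0.5218  2.1565  0.5838  0.5307 -2.1614]
(0.352, -0.312) 0.1 [ 1.0828  0.519  -0.6549  2.1075  0.506   0.6729 -1.485 ]
(0.352, -0.312) 0.046 [ 1.0305  0.6075 -0.5943  2.1558  0.6466  0.5591 -1.6161]
```

View pics/p3.png

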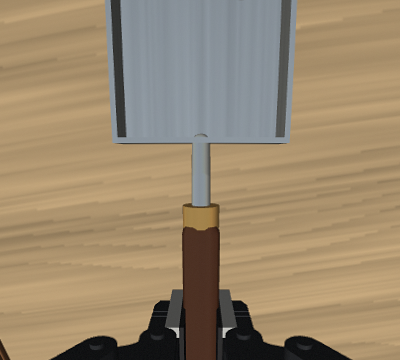

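That crop cuts off the pan's front, and it was my tenth and last picture. From here I check for the bands numerically with a gold mask in the side and scene views.

```bash
cat >> h.py <<'E'
def gold(n,P,rad=45,amin=6):
    im=grab_frame(n); u=proj(n,[P])[0].astype(int); x0,y0=np.maximum(u-rad,0)
    hs=cv2.cvtColor(im[y0:y0+2*rad,x0:x0+2*rad],cv2.COLOR_RGB2HSV)
    # gold ring on grey pan: saturated pixels surrounded by grey
    g=(hs[:,:,1]<50).astype(np.uint8); m=((hs[:,:,1]>90)&(hs[:,:,0]>8)&(hs[:,:,0]<35)).astype(np.uint8)
    k,l,st,ce=cv2.connectedComponentsWithStats(m,connectivity=8)
    return [(ce[i]+[x0,y0],st[i,4]) for i in range(1,k) if amin<st[i,4]<200]
E
python3 - <<'E'
from h import *
np.set_printoptions(precision=4,suppress=True)
t=-.146; d=np.array([np.cos(t),np.sin(t)]); q=np.array([-d[1],d[0]])
o=get_obs(); z0=.10-.0055; pan=np.array([*(o["eef_pos"][:2]+.1115*d),z0+.006])
for n in("scene","side"):
    for w,C in(("pan",pan),("shelf",np.array([.685,.055,.006]))):
        for uv,a in gold(n,C):
            X=plane(n,[uv],C[2])[0]; r=(X-pan)[:2]
            print(n,w,uv,a,"world",X,"in pan s,l",r@d,r@q)
E
```

```text
scene pan [357.6875 197.5625] 16 world [0.3941 0.0039 0.1005] in pan s,l -0.12655252841720488 -0.09327889195626812
scene pan [341.4444 199.4444] 9 world [ 0.4327 -0.0135  0.1005] in pan s,l -0.08579796130870647 -0.10489830826448113
scene pan [361.625 205.875] 8 world [0.4038 0.0337 0.1005] in pan s,l -0.12128861048642732 -0.06240801979763922
scene pan [363.5455 212.9091] 11 world [0.4146 0.0561 0.1005] in pan s,l -0.11381843114851968 -0.03862955427843377
scene pan [300.4409 252.4173] 127 world [0.611  0.0769 0.1005] in pan s,l 0.0773917834163904 0.010487783965421427
scene pan [304.25 229.25] 12 world [0.5659 0.0209 0.1005] in pan s,l 0.04093648910166272 -0.05145013994630745
scene pan [316.65 238.45] 40 world [0.557  0.062  0.1005] in pan s,l 0.02617300005848747 -0.012149364186491141
scene pan [360.6667 239.5833] 12 world [0.4729 0.1223 0.1005] in pan s,l -0.06584010727583371 0.035285399796081
scene pan [368.3333 240.4167] 12 world [0.4594 0.1343 0.1005] in pan s,l -0.08087854509556983 0.045254642415933466
scene pan [320.7879 246.3333] 33 world [0.5622 0.0876 0.1005] in pan s,l 0.0275
[... 5964 characters left out ...]
side shelf [294.0588 205.4706] 17 world [ 0.6907 -0.1098  0.006 ] in pan s,l 0.18346197546867696 -0.16261146121549144
side shelf [247.0741 216.2593] 27 world [ 0.7601 -0.0106  0.006 ] in pan s,l 0.2376543967056726 -0.054371054375424915
side shelf [290.8667 214.6   ] 15 world [ 0.6738 -0.0724  0.006 ] in pan s,l 0.161330805500063 -0.12810189018285978
side shelf [296.25   224.1562] 32 world [ 0.6394 -0.0461  0.006 ] in pan s,l 0.12344169523367762 -0.10704795909555674
side shelf [237.7143 222.1429] 14 world [0.7632 0.0208 0.006 ] in pan s,l 0.2361845619361001 -0.02284379144171736
side shelf [289.4634 229.7317] 41 world [ 0.6398 -0.019   0.006 ] in pan s,l 0.11992365450665024 -0.0802534950004031
```

Both views agree: the two bands are in the pan at (+25 mm, ±13 mm), fully aboard, and none are left at the board. Moving slowly to the scale.

Run:
```python
from h import *
np.set_printoptions(precision=4,suppress=True)
line_to([.455,-.10,.10],[np.pi,0,-.08],vel=.09)
line_to([.350,-.312,.10],[np.pi,0,0],vel=.09)
line_to([.350,-.312,.056],[np.pi,0,0],vel=.05)
o=get_obs(); print(o["t"],o["eef_pos"],o["wrist_force"])
pan=o["eef_pos"]+[.1115,0,.0005]
for n in("scene","side"):
    for uv,a in gold(n,pan,40):
        X=plane(n,[uv],pan[2])[0]-pan
        if abs(X[0])<.06 and abs(X[1])<.05: print(n,uv,a,X)
    # grey corners of the platform remain hidden partly; check where pan sits vs scale corners
```

```text
27.5083 [ 0.3502 -0.312   0.0562] [ 0.1715 -0.8993 -0.59  ]
scene [265.9167 156.9583] 24 [ 0.0264 -0.0123  0.    ]
scene [269.6471 162.0588] 17 [0.0287 0.0149 0.    ]
side [407.8431 173.2157] 51 [ 0.0241 -0.0066  0.    ]
```

Run:
```python
from h import *
np.set_printoptions(precision=4,suppress=True)
f=lambda:np.mean([(sleep(.03),get_obs()["wrist_force"])[1] for _ in range(6)],0)
print(f(),get_obs()["eef_pos"])
hit=line_to([.350,-.312,.0445],[np.pi,0,0],vel=.015,f_stop=4); o=get_obs(); print(hit,o["t"],o["eef_pos"],f(),o["torque"])
pan=o["eef_pos"]+[.1115,0,.0005]
for n in("scene","side"):
    for uv,a in gold(n,pan,40):
        X=plane(n,[uv],pan[2])[0]-pan
        if abs(X[0])<.06 and abs(X[1])<.05: print(n,uv,a,X)
```

```text
[-0.1086 -0.061  -2.0332] [ 0.3501 -0.3121  0.0562]
True 28.4583 [ 0.3498 -0.312   0.0456] [ 0.0906 -0.3448  4.6485] [-0.0592 -0.1714 -0.0401]
scene [266.5    159.2727] 22 [ 0.0252 -0.014   0.    ]
scene [270.1875 164.375 ] 16 [0.0275 0.0133 0.    ]
side [407.6471 176.1176] 51 [ 0.0259 -0.0103  0.    ]
```

Contact came at exactly the expected height (0.0456), so the pan sits on the platform. Releasing, retreating and checking.

Run:
```python
from h import *
np.set_printoptions(precision=4,suppress=True)
move_gripper(.05)
line_to([.350,-.312,.18],[np.pi,0,0],vel=.1)
sleep(.3)
c=get_calibration("wrist");im=grab_frame("wrist");np.save("w9.npy",c,allow_pickle=True);cv2.imwrite("pics/w9.png",im[:,:,::-1])
o=get_obs();print(o["t"],o["eef_pos"],o["wrist_force"])
pan=np.array([.461,-.312,.046])
for n in("scene","side","wrist"):
    for uv,a in gold(n,pan,40 if n!="wrist" else 60):
        X=plane(n,[uv],pan[2])[0]-pan
        if abs(X[0])<.06 and abs(X[1])<.05: print(n,uv,a,X)
# handle: dark-brown pixels in wrist view; white scale body extent
h=cv2.cvtColor(im,cv2.COLOR_RGB2HSV); m=((h[:,:,1]>100)&(h[:,:,2]<110)).astype(np.uint8); m[380:]=0
k,l,st,ce=cv2.connectedComponentsWithStats(m)
for i in range(1,k):
    if st[i,4]>300: print("dark",st[i],ce[i])
w=((h[:,:,1]<25)&(h[:,:,2]>190)).astype(np.uint8); k,l,st,ce=cv2.connectedComponentsWithStats(w)
for i in range(1,k):
    if st[i,4]>300: print("white",st[i],plane("wrist",[st[i,:2],st[i,:2]+st[i,2:4]],.03,c))
print("proj pan mouth/back, platform", proj("wrist",[[.4985,-.312,.042],[.4235,-.312,.058],[.29,-.312,.064],[.52,-.312,.04],[.39,-.312,.04]],c))
```

```text
31.05 [ 0.35   -0.3119  0.1798] [-0.2901  0.3764  0.6068]
scene [266.5    159.7273] 22 [ 0.0264 -0.0122  0.    ]
scene [270.1875 164.375 ] 16 [0.0277 0.0132 0.    ]
side [407.3462 176.3462] 52 [ 0.0264 -0.0091  0.    ]
dark [ 311  178   19  130 2097] [320.3529 247.6247]
dark [564 230  56  89 957] [591.7315 270.8067]
white [ 233   15   79  219 2816] [[ 0.5229 -0.2447  0.03  ]
 [ 0.3497 -0.3043  0.03  ]]
white [ 330   20   97  216 3756] [[ 0.5187 -0.3191  0.03  ]
 [ 0.348  -0.4066  0.03  ]]
proj pan mouth/back, platform [[320.7647  43.7523]
 [320.7619 147.0446]
 [320.741  312.9497]
 [320.7658  13.1183]
 [320.7501 189.3575]]
```

Bands are still in the pan at (+27, ±13 mm), and the handle is lying straight. The scale may be off-centre relative to the pan, so I'll measure the platform edges row by row.

Run:
```python
from h import *
np.set_printoptions(precision=4,suppress=True)
c=np.load("w9.npy",allow_pickle=True).item(); im=cv2.imread("pics/w9.png"); h=cv2.cvtColor(im,cv2.COLOR_BGR2HSV)
w=(h[:,:,1]<25)&(h[:,:,2]>190)
for r in range(20,235,25):
    x=np.flatnonzero(w[r,:]); L=x[x<300]; Rr=x[x>345]
    print(r,L.min() if len(L) else 0,L.max() if len(L) else 0,Rr.min() if len(Rr) else 0,Rr.max() if len(Rr) else 0, end=" | ")
    g=im[r].astype(int); print([tuple(g[x]) for x in (250,270,400,415)])
for col in(262,275,385,400):
    y=np.flatnonzero(w[:,col]); print(col,y.min() if len(y) else None,y.max() if len(y) else None,y[np.flatnonzero(np.diff(y)>1)],y[1:][np.diff(y)>1])
```

```text
20 233 237 426 426 | [(np.int64(140), np.int64(132), np.int64(124)), (np.int64(140), np.int64(132), np.int64(124)), (np.int64(144), np.int64(135), np.int64(127)), (np.int64(143), np.int64(135), np.int64(126))]
45 233 238 424 425 | [(np.int64(142), np.int64(133), np.int64(125)), (np.int64(142), np.int64(134), np.int64(125)), (np.int64(148), np.int64(140), np.int64(131)), (np.int64(150), np.int64(142), np.int64(132))]
70 234 238 422 423 | [(np.int64(144), np.int64(137), np.int64(128)), (np.int64(143), np.int64(136), np.int64(127)), (np.int64(150), np.int64(143), np.int64(133)), (np.int64(151), np.int64(143), np.int64(134))]
95 235 239 420 421 | [(np.int64(147), np.int64(140), np.int64(131)), (np.int64(148), np.int64(140), np.int64(132)), (np.int64(151), np.int64(143), np.int64(134)), (np.int64(153), np.int64(145), np.int64(136))]
120 236 240 419 419 | [(np.int64(146), np.int64(140), np.int64(131)), (np.int64(149), np.int64(140), np.int64(132)), (np.int64(150), np.int64(142), np.int64(133)), (np.int64(150), np.int64(142), np.int64(132))]
145 237 241 416 417 | [(np.int64(146), np.int64(1
[... 180 characters left out ...]
5 | [(np.int64(143), np.int64(137), np.int64(127)), (np.int64(146), np.int64(138), np.int64(129)), (np.int64(148), np.int64(140), np.int64(131)), (np.int64(199), np.int64(197), np.int64(194))]
195 239 299 346 413 | [(np.int64(218), np.int64(209), np.int64(203)), (np.int64(217), np.int64(210), np.int64(204)), (np.int64(218), np.int64(210), np.int64(203)), (np.int64(171), np.int64(179), np.int64(181))]
220 240 257 346 410 | [(np.int64(217), np.int64(209), np.int64(203)), (np.int64(45), np.int64(64), np.int64(40)), (np.int64(217), np.int64(209), np.int64(203)), (np.int64(92), np.int64(126), np.int64(148))]
262 185 232 [196] [226]
275 185 232 [197] [226]
385 187 233 [209] [219]
400 188 235 [] []
```

The pan is about 3 mm off the platform's middle in x and 7 mm in y, well inside the platform. It is level, with both bands in it, and the arm is clear.

```bash
python3 -c "
from rig import *
print(hand_in())"
```

```text
the job is handed in; nothing more can be done
None
```

I handed the job in at about 31 s of the 67 s allowed: the scoop is resting on the scale platform, about 3 mm (x) and 7 mm (y) off its middle, with both bands in the pan. The gold-band check gave two distinct bands in the scene view, and the arm never went near the flask, tape or graver. I didn't re-measure those three, and I judged the scoop level from its contact height, not from a final picture.

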